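# Turn the swatch book's leaf

### The job

Without picking anything up, push the flat tin off the left page (left as the robot sees it) of the swatch book so that it stands upright on the bench, then turn the metal leaf with a fingertip from the right over the spine and press it down until it lies flat on the left page. Do not pinch the leaf or bear hard on it, do not fling it over, keep the book where it is (a small shift does not matter), and leave everything else on the bench alone.

Things in the scene. Friction and masses are not known exactly. Their poses are not given: they have to be found in the camera images.
- book: open swatch book: loose heavy black board (about 1.4 kg, can be shoved), 170 mm along its x, 300 mm along its y, 12 mm thick, lying on the bench. Origin: centre of its underside. Axes: x along the spine, away from the robot; y to the left page; z up. Spine at y = 0, 18 mm up, with a 6 mm wide lug 23 mm high at each end. Page tops at z = 12 mm
- spine (a point): middle of the hinge axis (fixed in the book, 18 mm above the bench; axes as the book's)
- leaf (a joint): angle of the leaf about the spine, rad: 0 = flat over the right page (y < 0), 1.57 = upright, 3.14 = flat over the left page (firm end stop). Starts ajar over the right page, 0.5 to 0.85. The hinge is stiff (0.16 N m of friction): the leaf stays at whatever angle it is left and does not fall, so it must be pushed all the way down
- leaf_edge (a point): middle of the leaf's free edge, 130 mm from the spine axis. The leaf is a rigid aluminium plate with grey paint on both faces, 150 mm along the spine, 130 mm from axis to free edge, 4 mm thick (its mid-plane passes through the axis), about 0.12 kg; lying flat its top is 20 mm above the bench
- tin: a flat closed sample tin of plain metal, 60 mm diameter, 28 mm high, about 0.14 kg, standing on the left page. Origin: centre of its underside (12 mm above the bench on the page, 0 on the bench)
- brush: a paint brush lying on the bench behind the book, about 190 mm long; origin: middle of its length. Not to be disturbed
- cap: a flat white round tub lid, 90 mm across, 13 mm high, lying on the bench right of the book; origin: centre of its underside. Not to be disturbed
- jar: a small glass jar, 56 mm across, 75 mm high, behind the book's right corner; origin: centre of its underside. Not to be disturbed
- cup: an empty clear mixing cup, 84 mm across the rim, 85 mm high; origin: centre of its underside. Not to be disturbed
- can: a closed steel paint can, 100 mm across, 120 mm high; origin: centre of its underside. Not to be disturbed
- squeeze: a white plastic bottle, 72 mm across, 170 mm high; origin: centre of its underside. Not to be disturbed
- can2: a smaller closed steel can, 80 mm across, 90 mm high; origin: centre of its underside. Not to be disturbed

How it is judged:
By the outcome, as a careful person would: the job done as asked, in the order asked, and still so for the second after the job is handed in, with the robot touching nothing.
It also fails if it takes over 64 s, if anything falls off the work surface, if the arm or the gripper's body presses on something with over 40 N, if the wrist force passes 120 N, or if a joint passes its speed limit or range.

### The arm

A 7-joint arm with a two-finger parallel gripper is mounted at the origin on the work surface. World frame = base frame: x ahead of the robot, y to its left, z up, the work surface at z = 0. Lengths are in mm, angles in rad, forces in N, time in s.
With the tool pointing down it reaches from about 400 to 750 mm from the base axis. Payload 19.5 kg.
Tool frame: the origin (TCP) lies where the fingers leave the gripper's body, on its centre line; the fingertips stand 73 mm ahead of it and the grasp point (between the pads) lies 54 mm ahead of it; z points along the fingers, y is the line along which they close (so a half turn about z gives the same grasp; the last joint's range is limited). The gripper opens to 85 mm and grips with 20 to 120 N. Pads are 22 mm wide; open, the fingers measure 114 mm over their backs; the gripper's body (76 mm by 85 mm) begins 54 mm behind the grasp point. The pads swing forward as they close: fully open they stand 13 mm farther back than shut.
Start: joints at [1.147, 0.707, -0.028, 1.485, 0.022, 0.951, -0.075], TCP at [214.234, -533.58, 303.868] pointing down, gripper open.
Joint ranges: [-2.71, 2.71], [-0.32, 2.16], [-1.57, 1.52], [0, 2.45], [-1.46, 4.6], [0, 2.02], [-2.83, 2.83]. Speed limits (rad/s): [1.89, 1.89, 2.57, 2.57, 3.01, 3.01, 3.01].

### API

Orientations are given as a rotation vector (axis times angle).
In Python, from bench import robot, optics gives the robot as it stands (robot), with the cameras (optics).
- The arm moves only by the shell command python3 inch.py 'ROWS' [FORCE]. ROWS is a JSON list that holds a single list of rows (three levels of brackets), with 1 to 10 rows, each of 7 numbers: the finger opening in mm, then dx, dy, dz in mm, then a rotation vector rx, ry, rz in rad; each row is the pose to reach, as a shift and turn from the pose commanded when the command began, along the tool's axes at that moment; what a row does not reach only later rows make up. A row lasts 1/8 s, in which the tool goes at most 62.5 mm and 0.188 rad, less where a joint would pass 70% of its speed; a pose out of reach is approached as far as the arm can. The fingers move at their own pace and stop on an object; FORCE is the grip in N (left out, the last holds). Time passes only in rows, so rows that do not move let the fingers close. It prints the time, the measured TCP pose, the force, the opening and the grip force at its end. Input that does not fit is refused with a message, and nothing moves.
- robot.get_obs(): the state, without advancing time (a new reading comes with each control period).
- optics.get_image(name): name is "side" or "top" or "wrist"; returns the picture (384x512x3 uint8, red, green, blue); there is no depth.
- optics.calibration(name): a dict with "camera_matrix" (3x3 intrinsics, pixels), "eye" and "attitude" of the camera in the world. Camera axes: x right, y down, z forward; pixel columns grow to the right and rows downward; lengths in mm; the calibration is good to about 2 mm. A picture is of the moment at which its call begins: read the wrist's pose just before it. calibration takes no time and is no camera call; for the wrist camera it gives the pose at the moment of the call.
- robot.job_done(): hands the job in; it is judged then, once.
The state is a dict: "t": time; "joints": joint angles; "qvel": joint speeds; "tau": joint torques, N m; "tcp_pos": TCP position; "orientation": TCP orientation; "force": force on the tool from outside, world axes, zero at the start; "wrist_torque": the same for the moment, N m; "grip_width": finger opening in mm; "gripper_force": force on a finger pad.
Only numpy, scipy, OpenCV 4.12 (cv2) and the standard library are available. Lean on these libraries where they do the work, as an engineer would, in place of code of your own. Each camera call takes 0.05 s, during which the arm holds its last target. There are 200 camera calls.

## Working session

There is one attempt and no reset: what is moved stays moved. The work goes in short steps, Python scripts to look and compute and a shell command to move; the robot and the scene stay as the last step left them, time stands still between calls to the robot, and variables do not carry over. Pictures are saved under pics/ and viewed, at most 10 in all, crops included, and the job is handed in when it is done.

```bash
ls; mkdir -p pics
python3 - <<'E'
from bench import robot, optics
import cv2
o=robot.get_obs();print({k:o[k] for k in('t','tcp_pos','orientation','grip_width')})
for n in('top','side'):
    cv2.imwrite(f'pics/{n}0.png',cv2.cvtColor(optics.get_image(n),cv2.COLOR_RGB2BGR)); c=optics.calibration(n);print(c)
a=cv2.imread('pics/top0.png');b=cv2.imread('pics/side0.png')
cv2.imwrite('pics/top0b.png',cv2.resize(a,(800,600)));cv2.imwrite('pics/side0b.png',cv2.resize(b,(800,600)))
E
```

```text
bench.py
inch.py
pics
{'t': 0.0, 'tcp_pos': array([ 214.16420161, -533.43089382,  303.44386808]), 'orientation': array([-3.08350733e+00, -5.95849670e-01,  3.33368738e-04]), 'grip_width': 85.62074249783662}
{'camera_matrix': array([[392.10150603,   0.        , 258.61587296],
       [  0.        , 392.10150603, 191.02848193],
       [  0.        ,   0.        ,   1.        ]]), 'eye': array([ 423.3631741 ,  -15.16957428, 1182.52388894]), 'attitude': array([-2.134982  ,  2.14506418, -0.15251852])}
{'camera_matrix': array([[494.74306457,   0.        , 254.00554033],
       [  0.        , 494.74306457, 190.09742539],
       [  0.        ,   0.        ,   1.        ]]), 'eye': array([  76.85425027, 1183.31564065,  895.15282842]), 'attitude': array([-0.53430787,  2.5359668 , -1.36752342])}
```

View pics/top0b.png

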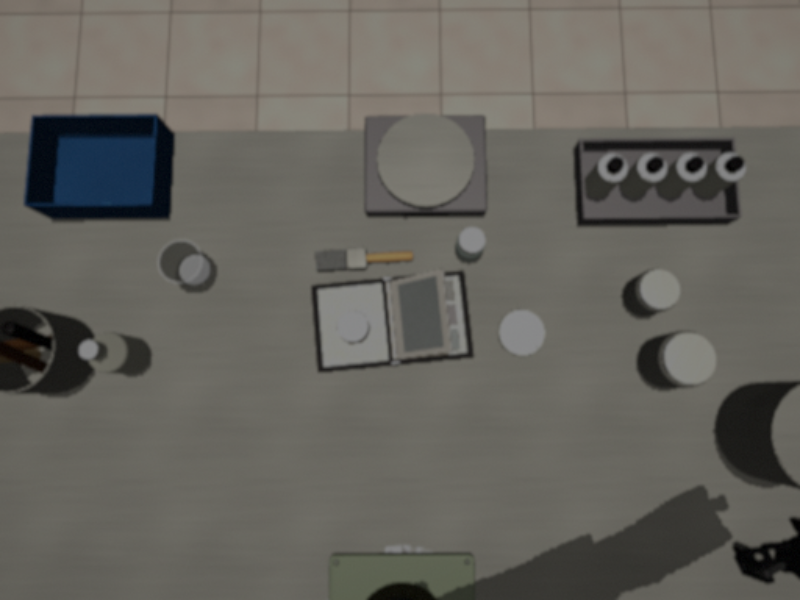

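View pics/side0b.png

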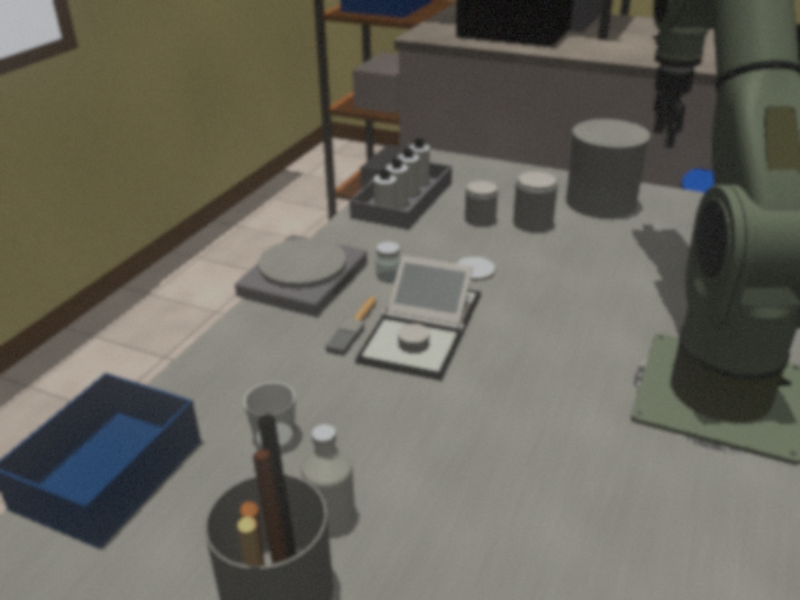

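The top view shows the book with corners near (313,285), (463,272), (472,357) and (320,370). The tin is at (352,327), the spine runs (388,280)-(394,363), and the leaf spans to about (445,272)-(452,355). The cap is at (522,332), the jar at (471,241), and the brush at y≈258. In the side view, the leaf's free edge runs (400,258)-(472,266) and the tin is at (413,338).

```bash
cat > h.py <<'E'
import numpy as np,cv2
from scipy.spatial.transform import Rotation as R
from bench import robot, optics
def ray(n,uv):
    c=optics.calibration(n);K=c['camera_matrix'];d=np.c_[np.array(uv,float).reshape(-1,2),np.ones(np.size(uv)//2)]@np.linalg.inv(K).T
    return np.array(c['eye']),d@R.from_rotvec(c['attitude']).as_matrix().T
def plane(n,uv,z):
    e,d=ray(n,uv);return e+d*((z-e[2])/d[:,2])[:,None]
def cross(uv1,uv2,n1='top',n2='side'):
    e,d=ray(n1,uv1);f,g=ray(n2,uv2);s=np.linalg.lstsq(np.c_[d[0],-g[0]],f-e,rcond=None)[0]
    p,q=e+d[0]*s[0],f+g[0]*s[1];return (p+q)/2,np.linalg.norm(p-q)
def shot(n,name,box=None,k=1.5625):
    im=optics.get_image(n)[...,::-1].copy();cv2.imwrite(f'pics/{name}_raw.png',im)
    if box: x,y,w,h=box;im=im[y:y+h,x:x+w]
    cv2.imwrite(f'pics/{name}.png',cv2.resize(im,None,fx=k,fy=k,interpolation=cv2.INTER_CUBIC));return im
E
python3 - <<'E'
from h import *
np.set_printoptions(precision=1,suppress=True)
a=cv2.imread('pics/top0.png');b=cv2.imread('pics/side0.png')
k=1/1.5625
print(plane('top',np.array([[313,285],[463,272],[472,357],[320,370]])*k,12))
print('tin',plane('top',np.array([[352,327]])*k,40))
print('cap',plane('top',[[522*k,332*k]],13),'jar',plane('top',[[471*k,241*k]],75),'brush',plane('top',np.array([[316,260],[412,258],[316,272]])*k,8))
c1=cv2.resize(a[165:245,190:340],None,fx=5,fy=5,interpolation=cv2.INTER_CUBIC)
c2=cv2.resize(b[155:245,220:320],None,fx=6,fy=6,interpolation=cv2.INTER_CUBIC)
cv2.imwrite('pics/c1.png',cv2.convertScaleAbs(c1,alpha=1.5));cv2.imwrite('pics/c2.png',cv2.convertScaleAbs(c2,alpha=1.5))
E
```

```text
[[ 627.5  170.1   12. ]
 [ 651.6 -121.3   12. ]
 [ 486.8 -135.4   12. ]
 [ 463.5  153.8   12. ]]
tin [[542.4  91.   40. ]]
cap [[ 534.  -231.8   13. ]] jar [[ 697.7 -131.5   75. ]] brush [[677.9 165.7   8. ]
 [680.8 -22.4   8. ]
 [654.  165.3   8. ]]
```

View pics/c1.png

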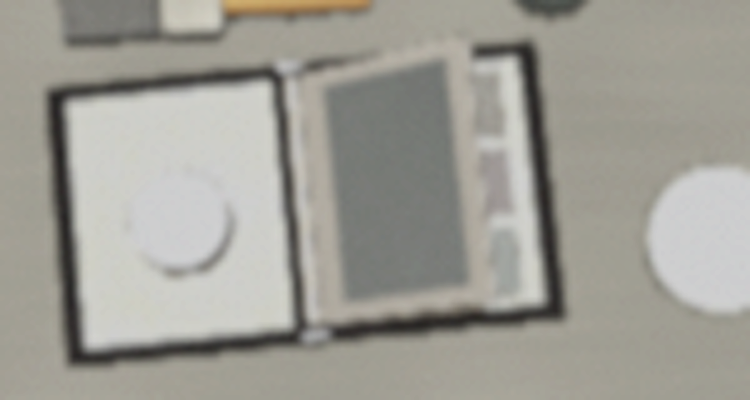

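View pics/c2.png

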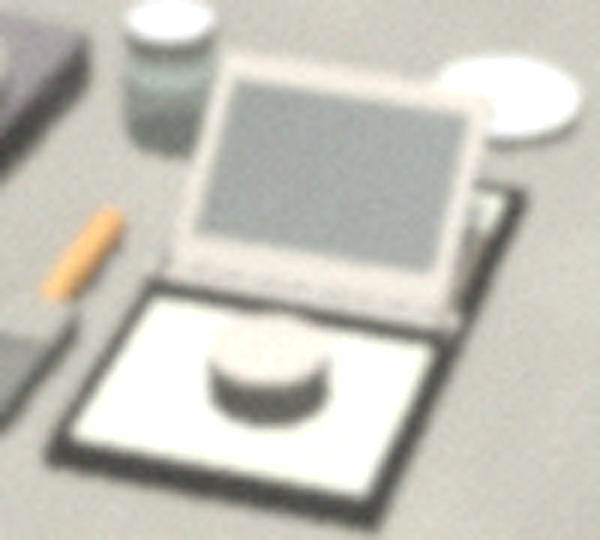

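The crops show the tin's top centre at (183,221) in c1 and the lugs at (288,66) and (314,335). The leaf's free corners are at (467,40) and (490,308) in c1, and (225,52) and (492,98) in c2.

```bash
python3 - <<'E'
from h import *
np.set_printoptions(precision=1,suppress=True)
T=lambda p:np.array(p)/5+[190,165]
S=lambda p:np.array(p)/6+[220,155]
C=plane('top',T([[50,90],[530,43],[563,317],[72,362]]),12);print(C,C.mean(0),np.linalg.norm(C-np.roll(C,-1,0),axis=1))
print('yaw',[np.degrees(np.arctan2(*v[[0,1]][::1])) for v in (C[0]-C[1],C[3]-C[2])])
L=plane('top',T([[288,66],[314,335]]),23);print('lugs',L,L.mean(0))
print('tin',plane('top',T([[183,221]]),40), cross(T([183,221]),S([270,350])))
a=cross(T([467,40]),S([225,52]));b=cross(T([490,308]),S([492,98]));print(a,b)
E
cat >> h.py <<'E'
B0=np.array([557,17.5,0.]);A=np.radians(5.4)
M=np.array([[np.cos(A),-np.sin(A),0],[np.sin(A),np.cos(A),0],[0,0,1.]])
def b2w(p): return B0+M@np.array(p,float)
RT=R.from_matrix(M@np.array([[0,1,0],[1,0,0],[0,0,-1.]]).astype(float)) # tool x=book y, tool y=book x, z down
def st():
    o=robot.get_obs();p=np.array(o['tcp_pos']);q=R.from_rotvec(o['orientation'])
    print('t%.2f book'%o['t'],(M.T@(p-B0)).round(1),'F',(M.T@np.array(o['force'])).round(1),'w%.1f'%o['grip_width'],'rot',(q.inv()*RT).as_rotvec().round(3));return p,q
def go(bp,rot=RT):
    p,q=st();print('delta',(q.inv().apply(b2w(bp)-p)).round(1),(q.inv()*rot).as_rotvec().round(3))
E
python3 -c "
from h import *
go([-7,24,303])"
```

```text
t0.10 book [-393.2 -516.2  303.5] F [-0.1 -0.3  0.1] w85.8 rot [-1.000e-03 -1.000e-03 -1.283e+00]
delta [ 523.5 -408.5    0.9] [-1.000e-03 -1.000e-03 -1.283e+00]
```

```bash
python3 inch.py '[[[30, 50, -40, 0, 0, 0, -0.12], [30, 100, -78, 0, 0, 0, -0.25], [30, 150, -117, 0, 0, 0, -0.37], [30, 200, -156, 0, 0, 0, -0.5], [30, 250, -195, 0, 0, 0, -0.62], [30, 300, -234, 0, 0, 0, -0.75], [30, 350, -273, 0, 0, 0, -0.87], [30, 400, -312, 0, 0, 0, -1.0], [30, 450, -351, 0, 0, 0, -1.12], [30, 500, -390, 0, 0, 0, -1.24]]]' 30; python3 -c "
from h import *
go([-7,23,90])"
```

```text
t: 1.35
tcp_pos: [529.1, 8.6, 303.8]
orientation: [-2.16, -2.281, 0.0]
force: [0.6, -0.4, 0.0]
grip_width: 30.0
gripper_force: 0.0
t1.35 book [-28.6  -6.2 303.8] F [ 0.5 -0.5  0. ] w30.0 rot [-0.     0.    -0.039]
delta [ 30.1  20.5 213.8] [-0.     0.    -0.039]
```

```bash
python3 inch.py '[[[30, 30, 20.5, 20, 0, 0, -0.04], [30, 30, 20.5, 70, 0, 0, -0.04], [30, 30, 20.5, 120, 0, 0, -0.04], [30, 30, 20.5, 150, 0, 0, -0.04], [30, 30, 20.5, 150, 0, 0, -0.04]]]'
python3 - <<'E'
from h import *
go([-7,23,90])
shot('side','s1',(200,90,160,130),5)
E
```

```text
t: 1.98
tcp_pos: [546.5, 37.8, 152.4]
orientation: [-2.116, -2.319, 0.004]
force: [-0.3, -0.6, 0.7]
grip_width: 29.9
gripper_force: 0.0
t1.98 book [ -8.5  21.2 152.4] F [-0.3 -0.6  0.7] w29.9 rot [-0.003 -0.    -0.003]
delta [ 1.8  1.7 62.4] [-0.003 -0.    -0.003]
```

View pics/s1.png

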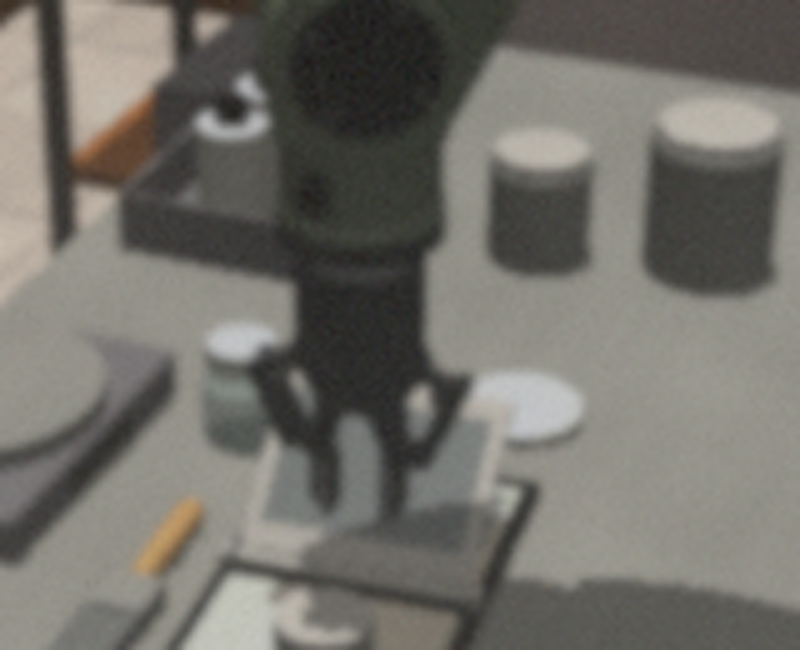

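The side view shows the fingers above the gap between the leaf and the tin, centred on the tin, which is at about (320,620). Next I descend.

```bash
python3 inch.py '[[[30, 1.5, 1.5, 30, 0, 0, 0], [30, 1.5, 1.5, 50, 0, 0, 0], [30, 1.5, 1.5, 62, 0, 0, 0], [30, 1.5, 1.5, 62, 0, 0, 0]]]'
python3 - <<'E'
from h import *
go([-7,161,90])
E
```

```text
t: 2.52
tcp_pos: [548.9, 39.4, 92.4]
orientation: [2.118, 2.32, 0.0]
force: [-0.5, 0.9, 0.2]
grip_width: 30.0
gripper_force: 0.0
t2.52 book [-6.1 22.5 92.4] F [-0.4  1.   0.2] w30.0 rot [ 0.    -0.    -0.003]
delta [138.4  -1.4   2.4] [ 0.    -0.    -0.003]
```

```bash
python3 inch.py '[[[30, 5, -1, 2, 0, 0, 0], [30, 12, -1, 2, 0, 0, 0], [30, 20, -1, 2, 0, 0, 0], [30, 28, -1, 2, 0, 0, 0], [30, 36, -1, 2, 0, 0, 0], [30, 44, -1, 2, 0, 0, 0], [30, 52, -1, 2, 0, 0, 0], [30, 60, -1, 2, 0, 0, 0], [30, 68, -1, 2, 0, 0, 0], [30, 75, -1, 2, 0, 0, 0]]]'
python3 - <<'E'
from h import *
go([-7,161,90])
shot('side','s2',(170,110,160,120),5)
E
```

```text
t: 3.78
tcp_pos: [540.8, 114.6, 89.9]
orientation: [-2.118, -2.32, -0.0]
force: [-0.2, -2.0, 2.0]
grip_width: 30.3
gripper_force: 0.9
t3.77 book [-7.  98.2 89.9] F [-0.4 -2.   2. ] w30.3 rot [-0.    -0.    -0.003]
delta [62.8 -0.2 -0.1] [-0.    -0.    -0.003]
```

View pics/s2.png

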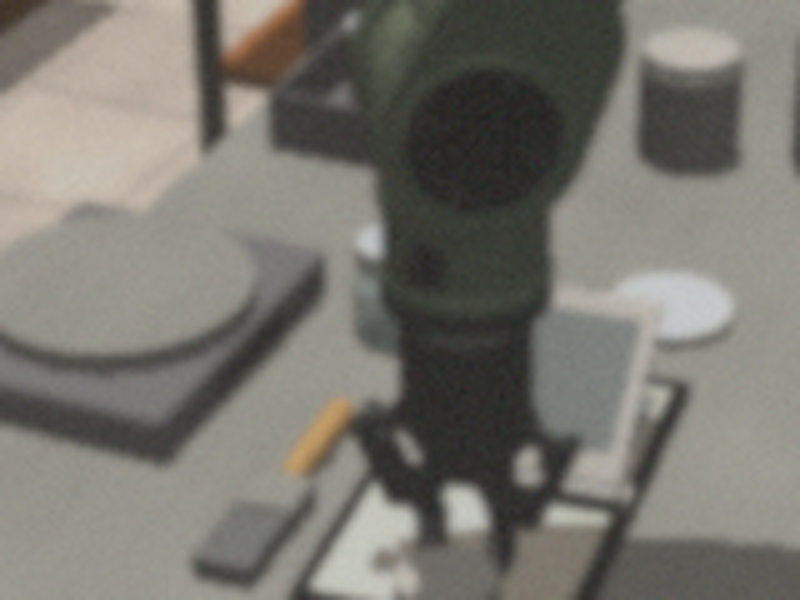

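The tin at (440,580) is seated in the finger cradle near the left edge. I'll keep pushing slowly.

```bash
python3 inch.py '[[[30, 5, 0, 0, 0, 0, 0], [30, 10, 0, 0, 0, 0, 0], [30, 14, 0, 0, 0, 0, 0], [30, 18, 0, 0, 0, 0, 0], [30, 22, 0, 0, 0, 0, 0], [30, 26, 0, 0, 0, 0, 0], [30, 30, 0, 0, 0, 0, 0], [30, 34, 0, 0, 0, 0, 0], [30, 38, 0, 0, 0, 0, 0], [30, 42, 0, 0, 0, 0, 0]]]'; python3 inch.py '[[[30, 4, 0, 0, 0, 0, 0], [30, 8, 0, 0, 0, 0, 0], [30, 12, 0, 0, 0, 0, 0], [30, 16, 0, 0, 0, 0, 0], [30, 20, 0, 0, 0, 0, 0], [30, 24, 0, 0, 0, 0, 0], [30, 27, 0, 0, 0, 0, 0], [30, 30, 0, 0, 0, 0, 0], [30, 30, 0, 0, 0, 0, 0], [30, 10, 0, 0, 0, 0, 0]]]'
python3 - <<'E'
from h import *
st()
shot('side','s3',(150,150,160,120),5)
shot('top','t3')
E
```

```text
t: 5.08
tcp_pos: [537.0, 156.1, 89.9]
orientation: [-2.118, -2.32, 0.0]
force: [-0.3, 0.1, -0.4]
grip_width: 29.6
gripper_force: 0.3
t: 6.32
tcp_pos: [535.9, 166.4, 89.9]
orientation: [-2.115, -2.322, -0.001]
force: [-0.3, -0.7, 0.2]
grip_width: 29.7
gripper_force: 0.0
t6.33 book [ -6.9 150.2  89.9] F [-0.4 -0.7  0.2] w29.7 rot [ 0.    -0.001 -0.001]
```

View pics/s3.png

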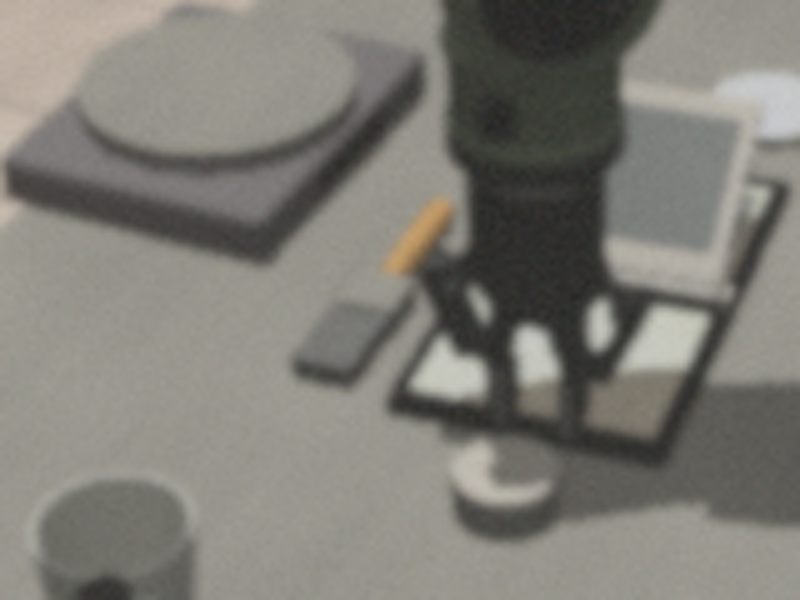

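The tin stands upright on the bench at about (505,485), clear of the book's left edge. I'll back off, rise, close the fingers and go over to the right side.

```bash
python3 inch.py '[[[30, -12, 0, -10, 0, 0, 0], [10, -15, 2, -70, 0, 0, 0], [0, -25, 4, -130, 0, 0, 0], [0, -60, 7, -170, 0, 0, 0], [0, -120, 7, -170, 0, 0, 0], [0, -180, 7, -170, 0, 0, 0], [0, -240, 7, -170, 0, 0, 0], [0, -290, 7, -170, 0, 0, 0], [0, -300, 7, -170, 0, 0, 0], [0, -300, 7, -150, 0, 0, 0]]]' 20
python3 - <<'E'
from h import *
go([0,-150,125])
im=cv2.imread('pics/t3_raw.png')
shot('top','t4')
P0=np.array([0,-140,125])
for th in np.arange(.6,3.15,.1):
    if th<np.pi/2:
        d=np.interp(th,[.6,1.2],[45,20]);y=-130*np.cos(th)-2*np.sin(th);z=18+130*np.sin(th)-d
        if th>1.2:pass
    else: y=-110*np.cos(th)-2*np.sin(th);z=18+110*np.sin(th)-2*np.cos(th)
    print('%.2f'%th,np.round([y-11,z+73],1))
E
```

```text
t: 7.68
tcp_pos: [570.4, -133.4, 241.0]
orientation: [2.119, 2.317, 0.002]
force: [0.5, -0.4, -0.2]
grip_width: -0.3
gripper_force: 0.0
t7.67 book [  -0.8 -151.5  241. ] F [ 0.5 -0.4 -0.2] w-0.3 rot [ 0.002  0.001 -0.005]
delta [  1.6   0.6 116. ] [ 0.002  0.001 -0.005]
0.60 [-119.4  119.4]
0.70 [-111.7  133.9]
0.80 [-103.   147.6]
0.90 [-93.4 160.3]
1.00 [-82.9 172.1]
1.10 [-71.7 182.7]
1.20 [-60.  192.2]
1.30 [-47.7 196.3]
1.40 [-35.1 199.1]
1.50 [-22.2 200.7]
1.60 [ -9.8 201. ]
1.70 [  1.2 200.3]
1.80 [ 12.  198.6]
1.90 [ 22.7 195.7]
2.00 [ 33.  191.9]
2.10 [ 42.8 187. ]
2.20 [ 52.1 181.1]
2.30 [ 60.8 174.4]
2.40 [ 68.8 166.8]
2.50 [ 75.9 158.4]
2.60 [ 82.2 149.4]
2.70 [ 87.6 139.8]
2.80 [ 92.  129.7]
2.90 [ 95.3 119.3]
3.00 [ 97.6 108.5]
3.10 [98.8 97.6]
```

```bash
python3 inch.py '[[[0, 0, 0, 40, 0, 0, 0], [0, 0, 0, 80, 0, 0, 0], [0, 0, 0, 105, 0, 0, 0], [0, 0, 0, 116, 0, 0, 0], [0, 0, 0, 116, 0, 0, 0]]]'
python3 - <<'E'
from h import *
go([0,-120,119])
shot('side','s5',(190,90,160,120),5)
E
```

```text
t: 8.35
tcp_pos: [570.4, -132.1, 124.3]
orientation: [-2.118, -2.32, -0.0]
force: [0.1, -1.0, 0.9]
grip_width: -0.0
gripper_force: 0.0
t8.35 book [  -0.7 -150.2  124.3] F [-0.  -1.   0.9] w-0.0 rot [-0.    -0.    -0.003]
delta [30.2  0.6  5.3] [-0.    -0.    -0.003]
```

View pics/s5.png

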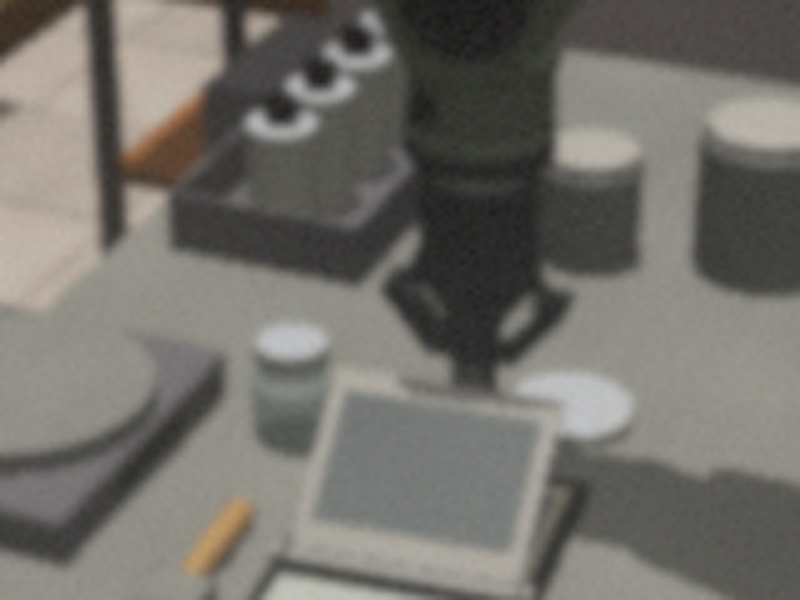

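The side view shows the closed fingertip behind and below the leaf's free edge (450,385), centred on it. I'll start turning the leaf.

```bash
python3 inch.py '[[[0, 10, 0, 3, 0, 0, 0], [0, 20, 0, 4, 0, 0, 0], [0, 31, 0, 4, 0, 0, 0], [0, 35, 0, -3, 0, 0, 0], [0, 38.5, 0, -10, 0, 0, 0], [0, 43, 0, -16, 0, 0, 0], [0, 47, 0, -23, 0, 0, 0], [0, 52, 0, -30, 0, 0, 0], [0, 57, 0, -36, 0, 0, 0]]]'
python3 - <<'E'
from h import *
go([0,-82.9,172])
shot('side','s6',(190,90,160,120),5)
E
```

```text
t: 9.52
tcp_pos: [565.1, -75.3, 160.4]
orientation: [-2.118, -2.32, -0.0]
force: [-0.2, -1.6, -1.3]
grip_width: 0.3
gripper_force: 0.7
t9.53 book [ -0.6 -93.1 160.4] F [-0.4 -1.6 -1.3] w0.3 rot [ 0.    -0.    -0.003]
delta [ 10.2   0.6 -11.6] [ 0.    -0.    -0.003]
```

View pics/s6.png

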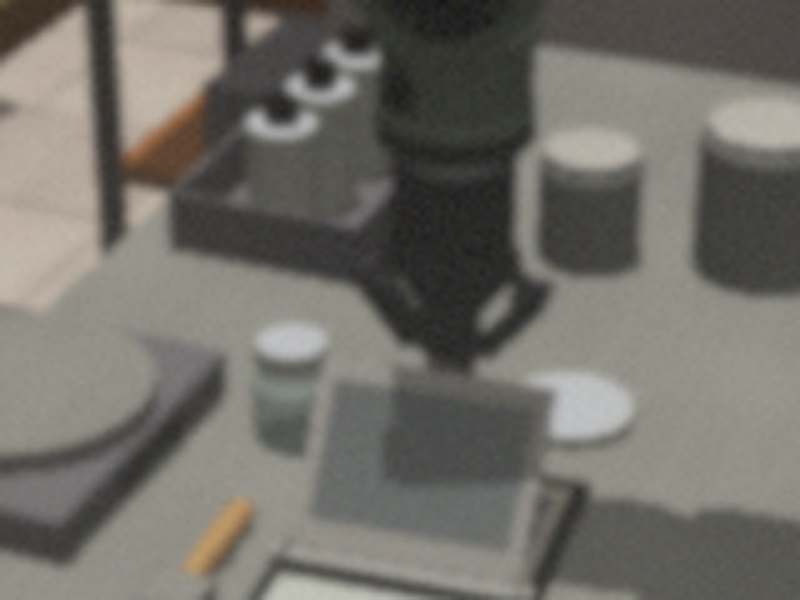

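The leaf has begun to rise, with its edge now at (450,370), and the contact force is light. I'll carry on along the arc.

```bash
python3 inch.py '[[[0, 5, 0, -6, 0, 0, 0], [0, 10, 0, -12, 0, 0, 0], [0, 16, 0, -17, 0, 0, 0], [0, 21.5, 0, -22, 0, 0, 0], [0, 27, 0, -27, 0, 0, 0], [0, 33, 0, -32, 0, 0, 0], [0, 39, 0, -34, 0, 0, 0], [0, 45.5, 0, -36, 0, 0, 0], [0, 52, 0, -38, 0, 0, 0], [0, 58, 0, -39, 0, 0, 0]]]'
python3 - <<'E'
from h import *
st()
shot('side','s7',(190,90,160,120),5)
E
```

```text
t: 10.82
tcp_pos: [559.9, -17.3, 199.0]
orientation: [-2.118, -2.32, -0.0]
force: [0.8, -1.5, 1.4]
grip_width: 0.1
gripper_force: 0.8
t10.82 book [ -0.4 -34.9 199. ] F [ 0.7 -1.6  1.4] w0.1 rot [ 0.    -0.    -0.003]
```

View pics/s7.png

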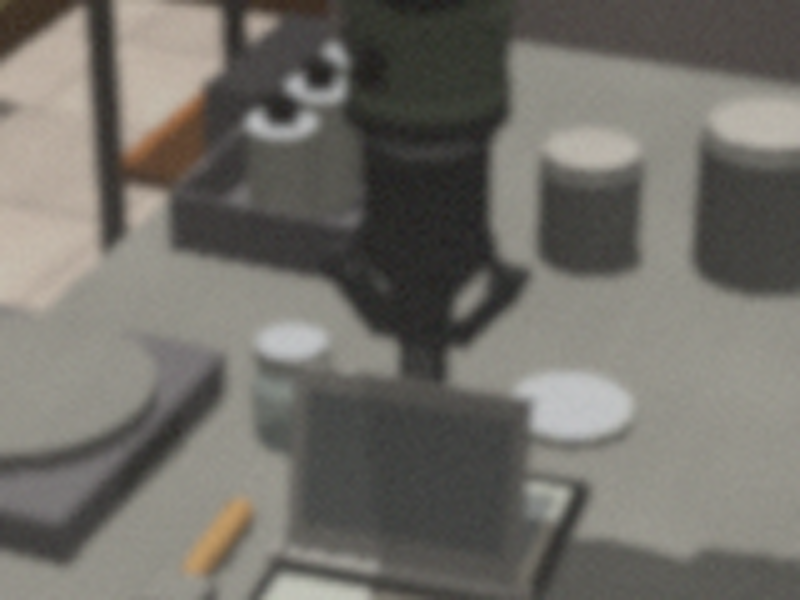

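The leaf is nearly upright, with its edge at (415,385) and the finger behind it. I've now used all ten picture views, so the rest goes by numbers.

```bash
python3 inch.py '[[[0, 6, 0, -1, 0, 0, 0], [0, 12.7, 0, -1.7, 0, 0, 0], [0, 19, 0, -2, 0, 0, 0], [0, 25, 0, -2, 0, 0, 0], [0, 30.5, 0, -1.7, 0, 0, 0], [0, 36, 0, -1.3, 0, 0, 0], [0, 41.5, 0, -0.5, 0, 0, 0], [0, 47, 0, 0.4, 0, 0, 0], [0, 52.5, 0, 1.8, 0, 0, 0], [0, 57.6, 0, 3.3, 0, 0, 0]]]'; python3 -c "
from h import *
st()"
```

```text
t: 12.12
tcp_pos: [554.6, 39.9, 195.5]
orientation: [-2.118, -2.32, -0.0]
force: [1.1, -0.5, 2.3]
grip_width: -0.2
gripper_force: 0.6
t12.12 book [ -0.3  22.6 195.5] F [ 1.1 -0.6  2.3] w-0.2 rot [-0.    -0.    -0.003]
```

```bash
python3 inch.py '[[[0, 5, 0, 1.7, 0, 0, 0], [0, 10.3, 0, 3.6, 0, 0, 0], [0, 15.5, 0, 6, 0, 0, 0], [0, 20.2, 0, 8.5, 0, 0, 0], [0, 25, 0, 11.3, 0, 0, 0], [0, 29.5, 0, 14.4, 0, 0, 0], [0, 34, 0, 17.6, 0, 0, 0], [0, 38.2, 0, 21.1, 0, 0, 0], [0, 42.3, 0, 24.8, 0, 0, 0], [0, 46.2, 0, 28.7, 0, 0, 0]]]'; python3 -c "
from h import *
st()"
python3 inch.py '[[[0, 3.7, 0, 4.1, 0, 0, 0], [0, 7.1, 0, 8.4, 0, 0, 0], [0, 10.4, 0, 12.8, 0, 0, 0], [0, 13.4, 0, 17.4, 0, 0, 0], [0, 16.2, 0, 22.1, 0, 0, 0], [0, 18.8, 0, 27, 0, 0, 0], [0, 21.1, 0, 32, 0, 0, 0], [0, 23.2, 0, 37.1, 0, 0, 0], [0, 25, 0, 42.3, 0, 0, 0], [0, 26.5, 0, 47.5, 0, 0, 0]]]'
python3 - <<'E'
from h import *
st()
for n in('top','side'): shot(n,n+'8')
E
```

```text
t: 13.38
tcp_pos: [550.5, 85.8, 166.7]
orientation: [-2.118, -2.32, -0.0]
force: [1.1, 0.6, 0.8]
grip_width: 0.1
gripper_force: 0.5
t13.38 book [-1.000e-01  6.860e+01  1.667e+02] F [1.1 0.5 0.8] w0.1 rot [ 0.    -0.    -0.003]
t: 14.62
tcp_pos: [548.1, 112.1, 119.1]
orientation: [-2.118, -2.32, -0.0]
force: [0.2, -1.2, 1.1]
grip_width: 0.1
gripper_force: 0.5
t14.62 book [  0.   95.  119.1] F [ 0.1 -1.2  1.1] w0.1 rot [ 0.    -0.    -0.003]
```

```bash
python3 inch.py '[[[0, 1, 0, 5, 0, 0, 0], [0, 2, 0, 10, 0, 0, 0], [0, 3, 0, 14, 0, 0, 0], [0, 3.5, 0, 18, 0, 0, 0], [0, 3.5, 0, 21, 0, 0, 0], [0, 3.5, 0, 23, 0, 0, 0], [0, 3.5, 0, 24, 0, 0, 0], [0, 3.5, 0, 24, 0, 0, 0]]]'; python3 -c "
from h import *
st()"; python3 inch.py '[[[0, 0, 0, 0.5, 0, 0, 0], [0, 0, 0, 1, 0, 0, 0], [0, 0, 0, 1, 0, 0, 0]]]';python3 -c "
from h import *
st()"
```

```text
t: 15.72
tcp_pos: [547.7, 115.4, 95.4]
orientation: [-2.118, -2.32, 0.0]
force: [0.6, 0.4, -0.0]
grip_width: -0.3
gripper_force: 0.0
t15.72 book [-0.  98.3 95.4] F [ 0.6  0.4 -0. ] w-0.3 rot [-0.    -0.    -0.003]
t: 16.1
tcp_pos: [547.7, 115.4, 94.4]
orientation: [-2.118, -2.32, -0.0]
force: [0.3, -0.2, 0.5]
grip_width: -0.1
gripper_force: 0.1
t16.10 book [-0.  98.3 94.4] F [ 0.3 -0.2  0.5] w-0.1 rot [ 0.    -0.    -0.003]
```

```bash
for i in 1 ; do python3 inch.py '[[[0, 0, 0, 0.5, 0, 0, 0], [0, 0, 0, 1, 0, 0, 0], [0, 0, 0, 1, 0, 0, 0]]]'|grep -E "tcp|force"; python3 inch.py '[[[0, 0, 0, 0.5, 0, 0, 0], [0, 0, 0, 0.5, 0, 0, 0]]]'|grep -E "tcp|force"; done
```

```text
tcp_pos: [547.7, 115.4, 93.4]
force: [0.0, -0.5, -0.8]
gripper_force: 0.0
tcp_pos: [547.7, 115.4, 92.9]
force: [-0.3, -1.4, 0.0]
gripper_force: 0.0
```

```bash
python3 inch.py '[[[0, 0, 0, 0.5, 0, 0, 0], [0, 0, 0, 0.5, 0, 0, 0]]]'|grep -E "tcp|force"; python3 inch.py '[[[0, 0, 0, 0.5, 0, 0, 0], [0, 0, 0, 0.5, 0, 0, 0]]]'|grep -E "tcp|force"
```

```text
tcp_pos: [547.8, 115.4, 92.6]
force: [-1.5, -0.4, 6.0]
gripper_force: 2.6
tcp_pos: [547.8, 115.4, 92.5]
force: [-3.2, -0.7, 13.1]
gripper_force: 6.7
```

Firm contact at tip z ≈ 19.6 mm, which is the end stop, at 13 N. I'll lift off, move away and check by measurement.

```bash
python3 inch.py '[[[0, 0, 0, -3, 0, 0, 0], [0, 0, 0, -20, 0, 0, 0], [0, 0, 0, -70, 0, 0, 0], [0, 0, 0, -130, 0, 0, 0], [0, -50, -40, -170, 0, 0, 0], [0, -100, -80, -190, 0, 0, 0], [0, -150, -120, -200, 0, 0, 0], [0, -210, -130, -200, 0, 0, 0], [0, -270, -140, -200, 0, 0, 0], [0, -270, -140, -200, 0, 0, 0]]]'|grep -E "tcp|^force|t:"
python3 - <<'E'
from h import *
np.set_printoptions(precision=1,suppress=True)
st()
for n in('top','side'): shot(n,n+'9')
a=cv2.imread('pics/top9_raw.png').astype(int);b=cv2.imread('pics/top0.png').astype(int)
# is leaf (grey paint) on left page? print mean colours at book points, and brightness profiles across left page
def proj(n,p):
    c=optics.calibration(n);Rm=R.from_rotvec(c['attitude']).as_matrix()
    q=c['camera_matrix']@(Rm.T@(np.array(p)-c['eye']));return q[:2]/q[2]
s=cv2.imread('pics/side9_raw.png').astype(int);s0=cv2.imread('pics/side0.png').astype(int)
for nm,im in(('top',a),('side',s)):
  for x in(-60,0,60):
    print(nm,x,[int(im[tuple(proj(nm,b2w([x,y,20 if y>0 else 12])).round().astype(int)[::-1])].mean()) for y in range(-140,226,8)])
# changes elsewhere
for nm,i,j in(('top',a,b),('side',s,s0)):
    d=(cv2.GaussianBlur(np.abs(i-j).max(2).astype(np.uint8),(5,5),0)>18).astype(np.uint8)
    k,l,st_,c=cv2.connectedComponentsWithStats(d)
    print(nm,[list(map(int,r)) for r in st_[1:] if r[4]>25])
E
```

```text
t: 18.48
tcp_pos: [431.7, -169.9, 292.7]
force: [-0.6, 0.9, -0.2]
t18.48 book [-142.4 -174.7  292.7] F [-0.5  0.9 -0.2] w-0.1 rot [ 0.  0. -0.]
top -60 [67, 139, 134, 115, 116, 116, 116, 117, 116, 116, 115, 116, 117, 115, 117, 147, 133, 80, 119, 146, 147, 128, 117, 116, 119, 121, 119, 125, 121, 120, 116, 118, 141, 147, 135, 53, 52, 114, 114, 113, 113, 112, 111, 111, 111, 111]
top 0 [56, 148, 137, 111, 112, 112, 113, 112, 112, 113, 113, 113, 113, 112, 113, 146, 132, 81, 120, 136, 147, 121, 115, 115, 116, 115, 114, 115, 114, 114, 114, 115, 129, 147, 145, 84, 73, 114, 112, 110, 112, 147, 147, 146, 146, 147]
top 60 [44, 146, 137, 111, 111, 111, 111, 112, 111, 113, 112, 113, 114, 113, 113, 146, 131, 85, 122, 142, 147, 112, 113, 112, 112, 112, 111, 112, 111, 110, 111, 109, 134, 147, 135, 51, 47, 113, 112, 112, 111, 111, 111, 111, 111, 110]
side -60 [109, 137, 154, 133, 128, 135, 133, 127, 132, 132, 127, 131, 134, 128, 135, 167, 171, 154, 159, 157, 170, 161, 134, 135, 147, 136, 134, 129, 140, 143, 136, 136, 147, 166, 143, 146, 134, 63, 50, 76, 133, 141, 139, 142, 139, 138]
side 0 [111, 144,
[... 450 characters left out ...]
139]
top [[249, 174, 40, 57, 1714], [242, 179, 10, 53, 285], [212, 186, 30, 43, 941], [170, 204, 23, 21, 376], [260, 211, 252, 173, 20370], [394, 367, 65, 17, 627]]
side [[313, 0, 59, 127, 3938], [414, 0, 13, 9, 76], [435, 0, 44, 133, 2562], [457, 0, 55, 94, 2528], [417, 22, 18, 73, 837], [490, 91, 7, 16, 55], [478, 94, 20, 38, 397], [500, 108, 8, 5, 29], [449, 129, 13, 15, 92], [464, 128, 39, 76, 1656], [500, 135, 12, 3, 31], [404, 141, 41, 73, 1369], [252, 165, 43, 17, 341], [293, 169, 10, 12, 75], [315, 179, 120, 61, 2801], [232, 180, 70, 56, 2214], [506, 181, 6, 9, 40], [455, 189, 13, 9, 52], [240, 235, 23, 24, 435], [493, 247, 19, 25, 234], [444, 264, 17, 8, 82], [466, 270, 20, 9, 117]]
```

Run:
```python
from h import *
def proj(n,p):
    c=optics.calibration(n);Rm=R.from_rotvec(c['attitude']).as_matrix()
    q=c['camera_matrix']@(Rm.T@(np.array(p)-c['eye']));return q[:2]/q[2]
ys=np.arange(10,160,1.)
for n in('top','side'):
    im=cv2.imread(f'pics/{n}9_raw.png',0).astype(np.float32);pr=[]
    for x in range(-45,46,5):
        q=np.array([proj(n,b2w([x,y,20])) for y in ys],np.float32);pr.append(cv2.remap(im,q[None,:,0].copy(),q[None,:,1].copy(),cv2.INTER_LINEAR)[0])
    g=np.gradient(cv2.GaussianBlur(np.mean(pr,0)[None],(5,1),0)[0])
    print(n,'panel edges',ys[10+np.argmin(g[10:40])],ys[95+np.argmax(g[95:125])],'grad peaks',[(ys[i],round(float(g[i]),1)) for i in range(1,len(g)-1) if abs(g[i])>2 and abs(g[i])>=abs(g[i-1]) and abs(g[i])>abs(g[i+1])])
a=cv2.imread('pics/top9_raw.png',0)
m=cv2.inRange(a,135,255);l=cv2.connectedComponentsWithStats(m)
t=[(r.tolist(),plane('top',[c],28)[0].round(1)) for r,c in zip(l[2][1:],l[3][1:]) if 150<r[4]<900];print(t)
```

```text
Traceback (most recent call last):
ValueError: time passes only in moves, steps and waits
```

Run:
```python
from h import *
ys=np.arange(10,160,1.)
for n in('top','side'):
    c=optics.calibration(n);rv=R.from_rotvec(c['attitude']).inv()
    im=cv2.imread(f'pics/{n}9_raw.png',0).astype(np.float32);pr=[]
    for x in range(-45,46,5):
        W=np.array([b2w([x,y,20]) for y in ys]);q=cv2.projectPoints(W,rv.as_rotvec(),-rv.apply(c['eye']),c['camera_matrix'],None)[0][:,0].astype(np.float32)
        pr.append(cv2.remap(im,q[None,:,0].copy(),q[None,:,1].copy(),cv2.INTER_LINEAR)[0])
    g=np.gradient(cv2.GaussianBlur(np.mean(pr,0)[None],(5,1),0)[0])
    print(n,[(ys[i],round(float(g[i]),1)) for i in range(1,len(g)-1) if abs(g[i])>2 and abs(g[i])>=abs(g[i-1]) and abs(g[i])>abs(g[i+1])])
a=cv2.imread('pics/top9_raw.png',0)
l=cv2.connectedComponentsWithStats(cv2.inRange(a,135,255))
print([(r.tolist(),plane('top',[c],28)[0].round(1)) for r,c in zip(l[2][1:],l[3][1:]) if 150<r[4]<900])
```

```text
top [(np.float64(12.0), 2.3), (np.float64(26.0), -4.2), (np.float64(117.0), 4.5), (np.float64(139.0), -14.8), (np.float64(148.0), 10.6)]
side [(np.float64(28.0), -3.2), (np.float64(118.0), 3.6), (np.float64(131.0), -3.6), (np.float64(140.0), 2.3), (np.float64(152.0), -8.8)]
[([169, 0, 53, 6, 244], array([1213.9,  195. ,   28. ])), ([401, 27, 21, 30, 326], array([1056.5, -482.9,   28. ])), ([284, 61, 56, 21, 891], array([ 979.6, -186.9,   28. ])), ([50, 63, 55, 11, 388], array([993. , 559.9,  28. ])), ([225, 63, 43, 19, 288], array([977.8,  45.6,  28. ])), ([344, 67, 39, 14, 250], array([ 961.6, -317.3,   28. ])), ([294, 146, 16, 15, 192], array([ 714. , -137.7,   28. ])), ([411, 173, 24, 24, 452], array([ 614.9, -493.9,   28. ])), ([253, 177, 45, 52, 448], array([563.6, -57.7,  28. ])), ([204, 182, 46, 52, 683], array([548.9,  88.1,  28. ])), ([320, 199, 29, 15, 306], array([ 551.2, -230.8,   28. ])), ([171, 205, 20, 19, 284], array([529.1, 224.8,  28. ])), ([426, 214, 32, 31, 788], array([ 482.7, -541. ,   28. ]))]
```

```bash
python3 -c "
from bench import robot, optics
print(robot.job_done())"
```

```text
the job is handed in; nothing more can be done
None
```

The tin stands upright on the bench, clear of the book's left edge; the leaf was turned over the spine and measures flat on the left page in both cameras; the job was handed in at about 19 s of the 64 s allowed.

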